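# Plug the test gauge into the bench air outlet

## Task

Check the air pressure at the carving bench: draw the coupler's sleeve back until it stays back by itself, then take the pressure gauge from its wooden stand, press its plug home by feel until the sleeve springs forward over it, and leave the gauge standing locked in the coupler. Never press the gauge in with more than 40 N, and leave the mallet and the two gouges lying where they are.

Things in the scene. Friction and masses are not known exactly. Their poses are not given: they have to be found in the camera images.
- outlet: Bench air outlet, fixed: aluminium bar 45 mm along x, 130 along y, top 45 above the bench, with an upright steel quick coupler near its -y end, and a low blanked port and a brass inlet elbow at the +y end. Origin on the bench under the coupler's axis. The gauge's plug, pressed straight down into the coupler, meets a sprung valve 10.5 mm below the mouth and a hard bottom 23.6 mm below it.
- coupler_foot (a point): Point on top of the bar under the coupler. The coupler stands on a short threaded nipple, its mouth nominally 57 mm above this point but screwed in up to 6 mm more or less far: find it by touch. Bore 16.4 mm, 45 degree lead-in 22 mm wide. Knurled sleeve, 34 mm across, from 1 to 29 mm below the mouth; under it a 27 mm hex. With the sleeve forward, balls bar the plug 10 mm below the mouth: do not force it.
- sleeve (a joint): How far the sleeve is drawn back (straight down), in m: 0 forward (up), stop at 0.009. A spring drives it forward with 4 N at 0, 8 N at the stop. Drawn to the stop and let go, it settles near 0.006, held by the balls. A plug then pressed home, against a push rising to about 20 N, trips them 23 mm below the mouth and it springs back to 0. Pinch it from above and push it down.
- gauge: Loose pressure gauge, 0.22 to 0.37 kg, upright in the stand. Origin at the centre of the plug's tip, z up the plug. Grooved steel plug 15 mm thick to z = 26.5, then a 22 mm hex to 38.5, a neck, and the dial case. Locked, it has about 1 mm of play up and down; a 5 N tug is safe, no more.
- dial_centre (a point): Centre of the gauge's round dial case, 74.5 mm above the plug's tip: 52 mm across, 30 mm thick along the gauge's x, flat white dial at x = +15 and flat dark back at x = -15. Pinch these two faces from above to carry it.
- stand: Fixed wooden block, 70 x 110 x 40 mm, origin under its centre on the bench. The gauge stands in its middle hole (19 mm across), plug tip 13.5 mm above the bench, hex resting on the top.
- mallet: Loose turned wooden carver's mallet lying on its side, 268 mm long, head 90 mm thick; origin on the bench 110 mm from the head's face, x along the handle away from the head. To be left alone (20 mm).
- gouge_wide: Loose carving gouge with a 22 mm blade, about 240 mm long, 29 mm thick handle; origin on the bench near its middle, x towards the blade. To be left alone (20 mm).
- gouge_narrow: Loose carving gouge with a 12 mm blade, about 240 mm long, 29 mm thick handle; origin on the bench near its middle, x towards the blade. To be left alone (20 mm).
Mind the look-alikes: they are no part of the job. Of the things that look like the gauge, the largest one is meant.

How it is judged:
By the outcome, as a careful person would: the job done as asked, in the order asked, and still so for the second after the job is handed in, with the robot touching nothing.
It also fails if it takes over 67 s, if anything falls off the work surface, if the arm or the gripper's body presses on something with over 40 N, if the wrist force passes 120 N, or if a joint passes its speed limit or range.

## Robot

A 6-joint arm with a two-finger parallel gripper is mounted at the origin on the work surface. World frame = base frame: x ahead of the robot, y to its left, z up, the work surface at z = 0. Lengths are in m, angles in rad, forces in N, time in s.
With the tool pointing down it reaches from about 0.35 to 0.725 m from the base axis. Payload 6 kg.
Tool frame: the origin (TCP) lies at the very end of the fingers, on their centre line; the grasp point (between the pads) lies arm.grasp_offset behind it (arm.grasp_offset is the distance from the TCP to the grasp point, in m); z points along the fingers, y is the line along which they close (so a half turn about z gives the same grasp; the last joint's range is limited). The gripper opens to 85 mm and grips with 20 to 120 N. Pads are 22 mm wide; open, the fingers measure 114 mm over their backs; the gripper's body (76 mm by 85 mm) begins 54 mm behind the grasp point. The pads swing forward as they close: fully open they stand 13 mm farther back than shut.
Start: joints at [-0.869, 0.04, 0.085, 0, -1.615, -0.334], TCP at [0.216, -0.56, 0.231] pointing down, gripper open.
Joint ranges: [-2.56, 2.56], [-1.29, 2.01], [-1.08, 1.49], [-3.29, 1.98], [-2.81, -0.18], [-2.99, 2.99]. Speed limits (rad/s): [2.57, 2.57, 3.01, 3.14, 3.14, 3.14].

## Interface

Orientations are given as a rotation vector (axis times angle).
In Python, from plant import arm gives the robot as it stands.
- The arm moves only by the tool servo_tool, never from a script. Its argument "rows" is a list of rows, each an object with "angular": the turn, a rotation vector about the tool's x, y, z in degrees, a list of three; "travel": the shift along the tool's x, y, z in mm, a list of three; "jaw": the opening, from 0 (shut) to 1 (fully open). A call has 1 to 20 rows; each row shifts and turns the commanded pose from where the row before left it, along the tool's axes as they then stand; what a row does not reach is not made up. A row lasts 1/8 s, in which the tool goes at most 62.5 mm and 10.7 degrees, less where a joint would pass 70% of its speed; a pose out of reach is approached as far as the arm can. A call is refused whole if a number of a shift passes 62.5 or a number of a turn 10.7, either way. A call with a gripper value outside its range is refused whole. The fingers move at their own pace and stop on an object; "squeeze" is the grip in N (left out, the last holds). Time passes only in rows, so rows that do not move let the fingers close. It gives the time, the measured TCP pose, the force, the opening and the grip force at its end, in the units of the state.
- arm.observe(): the state, without advancing time (a new reading comes with each control period).
- arm.snapshot(name): name is "scene" or "top" or "wrist"; returns (picture, depth): 480x640x3 uint8, red, green, blue; 480x640 float32, m along the optical axis (not along the pixel's ray), 0 where there is no reading.
- arm.camera_model(name): a dict with "mtx" (3x3 intrinsics, pixels), "dist_coeffs" ([k1, k2, p1, p2, k3] as OpenCV has them; the pictures are not rectified), "xyz" and "attitude" of the camera in the world. Camera axes: x right, y up, looking along -z (the intrinsics and any distortion apply to the point x, -y, -z); pixel columns grow to the right and rows downward; lengths in m; the calibration is good to about 2 mm. A picture is of the moment at which its call begins: read the wrist's pose just before it. camera_model takes no time and is no camera call; for the wrist camera it gives the pose at the moment of the call.
- arm.finish_job(): hands the job in; it is judged then, once.
The state is a dict: "clock": time; "q": joint angles; "joint_velocities": joint speeds; "tau": joint torques, N m; "eef_pos": TCP position; "tool_rot": TCP orientation; "force": force on the tool from outside, world axes, zero at the start; "torque": the same for the moment, N m; "finger_gap": opening from 0.0 (shut) to 1.0 (fully open); "finger_force": force on a finger pad.
Only numpy, scipy, OpenCV 4.12 (cv2) and the standard library are available. Lean on these libraries where they do the work, as an engineer would, in place of code of your own. Each camera call takes 0.05 s, during which the arm holds its last target. There are 200 camera calls.

## Working session

There is one attempt and no reset: what is moved stays moved. The work goes in short steps, Python scripts to look and compute and a tool call to move; the robot and the scene stay as the last step left them, time stands still between calls to the robot, and variables do not carry over. Pictures are saved under pics/ and viewed, at most 10 in all, crops included, and the job is handed in when it is done.

Besides the shell and the picture viewer there is one more tool, called after "Emit:" as a command line: name --argument value ..., lists and objects as JSON in quotes. servo_tool: Moves the arm, as the interface text tells. Its arguments: {"type":"object","properties":{"rows":{"type":"array","items":{"type":"object","properties":{"angular":{"type":"array","items":{"type":"number"}},"travel":{"type":"array","items":{"type":"number"}},"jaw":{"type":"number"}}}},"squeeze":{"type":"number"}},"required":["rows"]}

```bash
mkdir -p pics; ls
cat > h.py <<'E'
import numpy as np, cv2
from scipy.spatial.transform import Rotation as R
from plant import arm
def snap(n):
    m=arm.camera_model(n); p,d=arm.snapshot(n); return p,d,m
def rot(m):
    a=np.array(m["attitude"],float)
    return R.from_rotvec(a).as_matrix() if a.shape==(3,) else a
def ray(m,uv):
    uv=np.array(uv,float).reshape(-1,1,2)
    u=cv2.undistortPoints(uv,np.array(m["mtx"],float),np.array(m["dist_coeffs"],float)).reshape(-1,2)
    c=np.c_[u[:,0],-u[:,1],-np.ones(len(u))]
    return np.array(m["xyz"]),c@rot(m).T
def onz(m,uv,z):
    o,r=ray(m,uv); z=np.asarray(z,float); return o+r*((z-o[2])/r[:,2])[:,None]
def atd(m,uv,d):
    o,r=ray(m,uv); return o+r*np.asarray(d).reshape(-1,1)
def save(n,p): cv2.imwrite("pics/"+n,cv2.cvtColor(p,cv2.COLOR_RGB2BGR))
E
python3 - <<'E'
from h import *
for n in("scene","top"):
    p,d,m=snap(n); save(n+".png",p); np.savez(n+".npz",p=p,d=d); print(n,m)
print(arm.observe(),arm.grasp_offset)
E
```

```text
pics
scene {'mtx': array([[514.97124415,   0.        , 323.57337974],
       [  0.        , 514.97124415, 243.90031871],
       [  0.        ,   0.        ,   1.        ]]), 'dist_coeffs': array([-0.03897592,  0.        ,  0.        ,  0.        ,  0.        ]), 'xyz': array([0.91107135, 0.45056345, 0.64764827]), 'attitude': array([0.34176132, 1.0812951 , 2.33294108])}
top {'mtx': array([[497.47087124,   0.        , 319.97525109],
       [  0.        , 497.47087124, 245.96091253],
       [  0.        ,   0.        ,   1.        ]]), 'dist_coeffs': array([-0.1078846,  0.       ,  0.       ,  0.       ,  0.       ]), 'xyz': array([ 0.41159517, -0.09012283,  0.89075175]), 'attitude': array([ 0.15648574, -0.13452347, -1.55724402])}
{'clock': 0.1, 'q': array([-8.69293999e-01,  4.07461291e-02,  8.38991005e-02, -4.25825482e-04,
       -1.61553180e+00, -3.33687218e-01]), 'joint_velocities': array([-0.00047016, -0.00071531,  0.00326248, -0.00031018, -0.00054446,
       -0.00076477]), 'tau': array([-4.93562082e-03, -3.69346833e+01,  3.48280764e+01,  6.95177972e+00,
       -4.65208635e-03,  2.95936331e-05]), 'eef_pos': array([ 0.21569617, -0.55955386,  0.23037211]), 'tool_rot': array([ 5.74464400e-01, -3.08820208e+00, -2.49049236e-03]), 'force': array([ 0.27696993, -0.96395386, -0.08794401]), 'torque': array([-0.02393955, -0.00755516,  0.00670837]), 'finger_force': 0.0, 'finger_gap': 1.0014264509749902} 0.0187
```

View pics/scene.png

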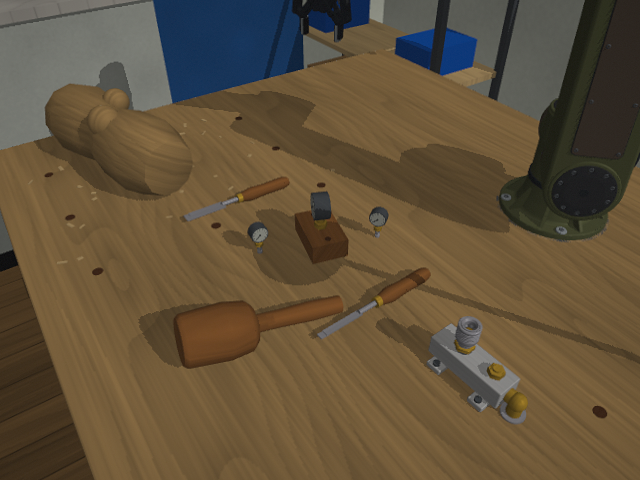

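View pics/top.png

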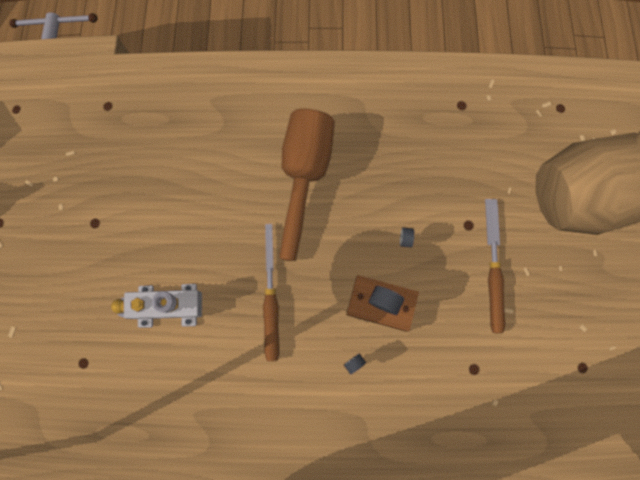

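The scene view shows the large gauge in the stand at (320,207), with two small look-alikes at (258,235) and (378,218), and the coupler at (468,330). In the top view the coupler is at (163,301), the gauge at (386,299), the stand around (382,303), and the gouge blades and handles at x≈270 and x≈495.

Run:
```python
from h import *
z=np.load("top.npz"); p,d=z["p"],z["d"]; m=arm.camera_model("top")
def cloud(x0,x1,y0,y1):
    v,u=np.mgrid[y0:y1,x0:x1]; dd=d[y0:y1,x0:x1].ravel(); k=dd>0
    return np.c_[u.ravel(),v.ravel()][k],atd(m,np.c_[u.ravel(),v.ravel()][k],dd[k])
for nm,b,zr in(("gauge",(355,420,275,325),(.1,.14)),("stand",(335,430,265,340),(.03,.045)),("coup",(140,190,280,325),(.075,.12)),("bar",(110,210,280,330),(.035,.05))):
    uv,P=cloud(*b); k=(P[:,2]>zr[0])&(P[:,2]<zr[1]); Q=P[k]
    r=cv2.minAreaRect((Q[:,:2]*1000).astype(np.float32)); print(nm,k.sum(),Q.mean(0).round(4),np.percentile(Q[:,2],[2,50,98]).round(4),r, np.percentile(P[:,2],[98,99.5]))
# gouges/mallet extents
for nm,b in(("gA",(255,285,220,365)),("gB",(483,510,195,335)),("mal",(275,340,105,262)),("s1",(395,420,225,250)),("s2",(342,368,352,376))):
    uv,P=cloud(*b); Q=P[(P[:,2]>.012)&(P[:,2]<.15)]; r=cv2.minAreaRect((Q[:,:2]*1000).astype(np.float32)); print(nm,np.array(r[0]).round(),np.array(r[1]).round(),round(r[2]),Q[:,2].max())
```

```text
gauge 580 [ 0.4745 -0.1837  0.1103] [0.1007 0.1114 0.1167] ((474.7394104003906, -184.9556884765625), (47.71662902832031, 30.799057006835938), 65.793212890625) [0.11489285 0.11628738]
stand 2002 [ 0.4721 -0.1828  0.0409] [0.0375 0.041  0.044 ] ((474.3662109375, -185.13902282714844), (111.40570068359375, 70.76971435546875), 74.97657012939453) [0.11369601 0.11565106]
coup 416 [0.467 0.175 0.093] [0.0771 0.0959 0.0999] ((467.3134460449219, 177.02577209472656), (33.5111083984375, 33.85190200805664), 31.556129455566406) [0.09864888 0.09966715]
bar 1493 [0.4652 0.2004 0.0449] [0.0364 0.0455 0.0487] ((465.6596984863281, 209.856689453125), (45.534603118896484, 158.0030059814453), 3.2073264122009277) [0.09770581 0.0990898 ]
gA [494.   4.] [ 36. 243.] 90 0.03851287703671502
gB [ 545. -391.] [ 29. 244.] 90 0.03228663575692792
mal [677. -44.] [ 87. 261.] 83 0.09704443681355446
s1 [ 586. -226.] [20. 32.] 86 0.06987805448492912
s2 [ 372. -136.] [21. 34.] 36 0.07031679703046445
```

```bash
cat >> h.py <<'E'
def plan(pos,yang=None):
    """tool-frame shift (mm) to pos after turning so tool y lies along world angle yang (deg, mod 180), z down"""
    s=arm.observe(); T=R.from_rotvec(s["tool_rot"]); M=T.as_matrix()
    ya=np.degrees(np.arctan2(M[1,1],M[0,1])); print("pos",s["eef_pos"].round(4),"y ang",ya.round(2),"z",M[:,2].round(4),"q6",s["q"][5].round(2),"F",s["force"].round(2),"gap",round(s["finger_gap"],3),"t",s["clock"])
    for k in ([0] if yang is None else [0,180]):
        a=np.radians(ya if yang is None else yang+k); y=np.array([np.cos(a),np.sin(a),0]); zz=np.array([0,0,-1.]); G=np.c_[np.cross(y,zz),y,zz]
        rv=np.degrees((T.inv()*R.from_matrix(G)).as_rotvec()); print("turn",rv.round(2),"then shift",(1000*G.T@(np.array(pos)-s["eef_pos"])).round(1))
E
python3 -c "
from h import *
plan([.467,.177,.2],0)"
```

```text
pos [ 0.2157 -0.5596  0.2304] y ang 111.08 z [-7.0e-04  1.5e-03 -1.0e+00] q6 -0.33 F [ 0.28 -0.96 -0.09] gap 1.001 t 0.1
turn [ 6.0000e-02 -1.0000e-01  1.1108e+02] then shift [736.6 251.3  30.4]
turn [ 9.000e-02  5.000e-02 -6.892e+01] then shift [-736.6 -251.3   30.4]
```

Emit:
servo_tool --rows '[{"angular":[0,0,-9.85]},{"angular":[0,0,-9.85]},{"angular":[0,0,-9.85]},{"angular":[0,0,-9.85]},{"angular":[0,0,-9.85]},{"angular":[0,0,-9.85]},{"angular":[0,0,-9.8]},{"travel":[-56.7,-19.3,2.3]},{"travel":[-56.7,-19.3,2.3]},{"travel":[-56.7,-19.3,2.3]},{"travel":[-56.7,-19.3,2.3]},{"travel":[-56.7,-19.3,2.3]},{"travel":[-56.7,-19.3,2.3]},{"travel":[-56.7,-19.3,2.3]},{"travel":[-56.7,-19.3,2.3]},{"travel":[-56.7,-19.3,2.3]},{"travel":[-56.7,-19.3,2.3]},{"travel":[-56.7,-19.3,2.3]},{"travel":[-56.7,-19.3,2.3]},{"travel":[-56.2,-19.7,2.3]}]'

```text
$.rows[0]: bad value
```

Emit:
servo_tool --rows '[{"travel":[0,0,0]},{"travel":[0,0,0]}]'

```text
$.rows[0]: bad value
```

Run:
```python
from h import *
plan([.467,.177,.2],180)
p,d,m=snap("wrist"); save("w1.png",p); np.savez("w1.npz",p=p,d=d); print(m["xyz"],m["attitude"])
import pickle; pickle.dump(m,open("w1.pkl","wb"))
```

```text
pos [ 0.2157 -0.5596  0.2304] y ang 111.08 z [-7.0e-04  1.5e-03 -1.0e+00] q6 -0.33 F [ 0.28 -0.96 -0.09] gap 1.001 t 0.1
turn [ 9.000e-02  5.000e-02 -6.892e+01] then shift [-736.6 -251.3   30.4]
turn [ 6.0000e-02 -1.0000e-01  1.1108e+02] then shift [736.6 251.3  30.4]
[ 0.13828865 -0.58917229  0.37334993] [-0.21603302 -0.31797728  1.91877568]
```

View pics/w1.png

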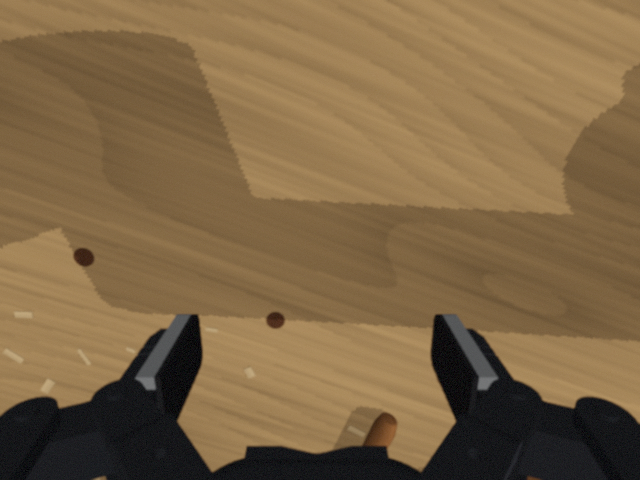

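The arm has not moved: every row needs all of its keys. The picture shows only the bench, with the finger pads at (190,340) and (450,340).

Emit:
servo_tool --rows '[{"angular":[0,0,-9.85],"travel":[0,0,0],"jaw":1},{"angular":[0,0,-9.85],"travel":[0,0,0],"jaw":1},{"angular":[0,0,-9.85],"travel":[0,0,0],"jaw":1},{"angular":[0,0,-9.85],"travel":[0,0,0],"jaw":1},{"angular":[0,0,-9.85],"travel":[0,0,0],"jaw":1},{"angular":[0,0,-9.85],"travel":[0,0,0],"jaw":1},{"angular":[0,0,-9.8],"travel":[0,0,0],"jaw":1},{"angular":[0,0,0],"travel":[-56.7,-19.3,2.3],"jaw":1},{"angular":[0,0,0],"travel":[-56.7,-19.3,2.3],"jaw":1},{"angular":[0,0,0],"travel":[-56.7,-19.3,2.3],"jaw":1},{"angular":[0,0,0],"travel":[-56.7,-19.3,2.3],"jaw":1},{"angular":[0,0,0],"travel":[-56.7,-19.3,2.3],"jaw":1},{"angular":[0,0,0],"travel":[-56.7,-19.3,2.3],"jaw":1},{"angular":[0,0,0],"travel":[-56.7,-19.3,2.3],"jaw":1},{"angular":[0,0,0],"travel":[-56.7,-19.3,2.3],"jaw":1},{"angular":[0,0,0],"travel":[-56.7,-19.3,2.3],"jaw":1},{"angular":[0,0,0],"travel":[-56.7,-19.3,2.3],"jaw":1},{"angular":[0,0,0],"travel":[-56.7,-19.3,2.3],"jaw":1},{"angular":[0,0,0],"travel":[-56.7,-19.3,2.3],"jaw":1},{"angular":[0,0,0],"travel":[-56.2,-19.7,2.3],"jaw":1}]'

```text
clock: 2.65
eef_pos: [0.4676, 0.1788, 0.2014]
tool_rot: [-2.221, 2.221, 0.0]
force: [0.6, -0.5, 1.1]
finger_gap: 1.0
finger_force: 0.0
```

Emit:
servo_tool --rows '[{"angular":[0,0,0],"travel":[0,0,0],"jaw":1},{"angular":[0,0,0],"travel":[0,0,0],"jaw":1}]'

```text
clock: 2.9
eef_pos: [0.4672, 0.1765, 0.2011]
tool_rot: [2.221, -2.221, -0.0]
force: [0.2, -0.8, -0.2]
finger_gap: 1.0
finger_force: 0.0
```

Run:
```python
from h import *
plan([.467,.177,.2],180)
p,d,m=snap("wrist"); save("w2.png",p); np.savez("w2.npz",p=p,d=d); print(m["xyz"],m["attitude"])
import pickle; pickle.dump(m,open("w2.pkl","wb"))
```

```text
pos [0.4672 0.1765 0.2011] y ang 180.0 z [-8.e-04 -8.e-04 -1.e+00] q6 -0.77 F [ 0.25 -0.79 -0.22] gap 1.0 t 2.9
turn [ 0.04 -0.04 -0.  ] then shift [-0.5  0.2  1.1]
turn [-7.0e-02 -7.0e-02  1.8e+02] then shift [ 0.5 -0.2  1.1]
[0.46727964 0.0940566  0.34408888] [-1.97026857e-03  5.11486981e-01 -3.09963460e+00]
```

View pics/w2.png

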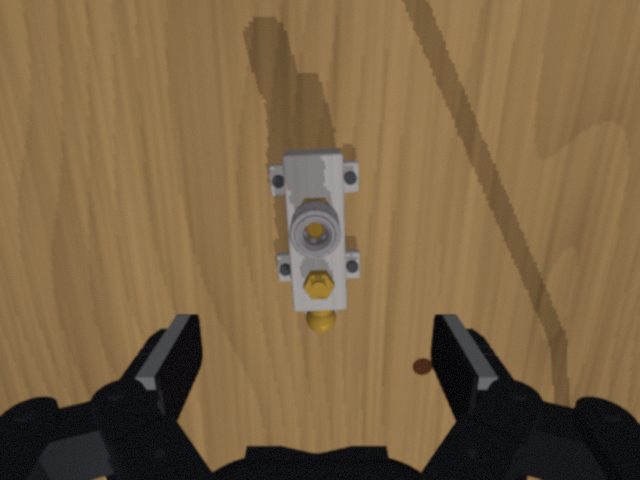

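The wrist view shows the coupler mouth at about (315,233), the blanked port at (319,284) and the inlet elbow at (320,320).

```bash
cat > coup.py <<'E'
from h import *
import sys
def coup(p,d,m,u0,v0,s=32,zlo=.08):
    v,u=np.mgrid[v0-s:v0+s,u0-s:u0+s]; uv=np.c_[u.ravel(),v.ravel()]; P=atd(m,uv,d[v,u].ravel())
    r=np.hypot(*(P[:,:2]-np.median(P[P[:,2]>zlo][:,:2],0)).T); k=(P[:,2]>zlo)&(r<.025)
    h,e=np.histogram(P[k,2],np.arange(zlo,.115,.001)); print("z hist",dict(zip((e[:-1]*1000).round().astype(int),h)))
    Q=P[k]; c,sz,_=cv2.minAreaRect((Q[:,:2]*1000).astype(np.float32)); print("rect",c,sz)
    zt=np.percentile(Q[:,2],95); print("ztop",zt); T=Q[Q[:,2]>zt-.002]; (c,rr)=cv2.minEnclosingCircle((T[:,:2]*1000).astype(np.float32)); print("top circ",c,rr,"mean",T.mean(0))
    # sleeve-top/bore ellipses
    g=cv2.cvtColor(p,cv2.COLOR_RGB2GRAY)[v0-s:v0+s,u0-s:u0+s]; cv2.imwrite("pics/crop.png",cv2.resize(g,None,fx=8,fy=8,interpolation=cv2.INTER_CUBIC))
    return zt
if __name__=="__main__":
    import pickle; z=np.load("w2.npz"); m=pickle.load(open("w2.pkl","rb"))
    zt=coup(z["p"],z["d"],m,315,233); print(onz(m,[[315,233]],.099),onz(m,[[315,233]],.102))
E
python3 coup.py
```

```text
z hist {np.int64(80): np.int64(15), np.int64(81): np.int64(24), np.int64(82): np.int64(19), np.int64(83): np.int64(34), np.int64(84): np.int64(79), np.int64(85): np.int64(142), np.int64(86): np.int64(67), np.int64(87): np.int64(84), np.int64(88): np.int64(55), np.int64(89): np.int64(48), np.int64(90): np.int64(50), np.int64(91): np.int64(45), np.int64(92): np.int64(25), np.int64(93): np.int64(26), np.int64(94): np.int64(76), np.int64(95): np.int64(217), np.int64(96): np.int64(554), np.int64(97): np.int64(507), np.int64(98): np.int64(191), np.int64(99): np.int64(15), np.int64(100): np.int64(0), np.int64(101): np.int64(0), np.int64(102): np.int64(0), np.int64(103): np.int64(0), np.int64(104): np.int64(0), np.int64(105): np.int64(0), np.int64(106): np.int64(0), np.int64(107): np.int64(0), np.int64(108): np.int64(0), np.int64(109): np.int64(0), np.int64(110): np.int64(0), np.int64(111): np.int64(0), np.int64(112): np.int64(0), np.int64(113): np.int64(0)}
rect (467.4770812988281, 177.3516387939453) (33.57251739501953, 34.10891342163086)
ztop 0.09825887610579334
top circ (467.5697326660156, 177.32125854492188) 16.984329223632812 mean [0.46767842 0.17718944 0.09733436]
[[0.4676937  0.17571066 0.099     ]] [[0.46768863 0.17471118 0.102     ]]
```

View pics/crop.png

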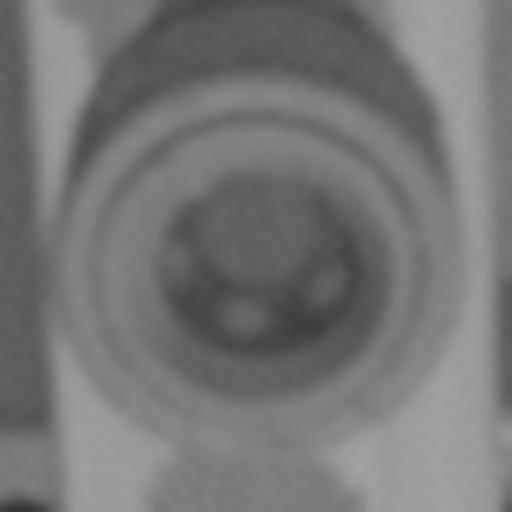

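The crop shows the bore centred on the coupler, with the sleeve ring round it. The axis is at about (0.4675, 0.177) and the mouth near z = 0.097.

Emit:
servo_tool --rows '[{"angular":[0,0,0],"travel":[-0.5,-0.3,40],"jaw":1},{"angular":[0,0,0],"travel":[0,0,40],"jaw":1},{"angular":[0,0,0],"travel":[0,0,35],"jaw":1},{"angular":[0,0,0],"travel":[0,0,20],"jaw":1},{"angular":[0,0,0],"travel":[0,0,0],"jaw":0.45},{"angular":[0,0,0],"travel":[0,0,0],"jaw":0.3},{"angular":[0,0,0],"travel":[0,0,0],"jaw":0.3},{"angular":[0,0,0],"travel":[0,0,0],"jaw":0.2},{"angular":[0,0,0],"travel":[0,0,0],"jaw":0.2},{"angular":[0,0,0],"travel":[0,0,0],"jaw":0.2}]' --squeeze 50

```text
clock: 4.2
eef_pos: [0.4682, 0.1774, 0.0677]
tool_rot: [-2.22, 2.221, -0.001]
force: [-2.0, -0.6, 6.4]
finger_gap: 0.39
finger_force: 50.5
```

Emit:
servo_tool --rows '[{"angular":[0,0,0],"travel":[0,0,2],"jaw":0.2},{"angular":[0,0,0],"travel":[0,0,2],"jaw":0.2},{"angular":[0,0,0],"travel":[0,0,2],"jaw":0.2},{"angular":[0,0,0],"travel":[0,0,0],"jaw":0.2}]'

```text
clock: 4.7
eef_pos: [0.4682, 0.1773, 0.0614]
tool_rot: [-2.22, 2.221, -0.001]
force: [-1.4, -1.1, 5.3]
finger_gap: 0.38
finger_force: 50.5
```

Emit:
servo_tool --rows '[{"angular":[0,0,0],"travel":[0,0,1.5],"jaw":0.2},{"angular":[0,0,0],"travel":[0,0,1],"jaw":0.2},{"angular":[0,0,0],"travel":[0,0,0],"jaw":0.2}]'

```text
clock: 5.08
eef_pos: [0.4682, 0.1773, 0.0592]
tool_rot: [-2.22, 2.221, -0.001]
force: [-3.0, -0.6, 6.9]
finger_gap: 0.385
finger_force: 50.6
```

Emit:
servo_tool --rows '[{"angular":[0,0,0],"travel":[0,0,1],"jaw":0.2},{"angular":[0,0,0],"travel":[0,0,0],"jaw":0.2}]'

```text
clock: 5.32
eef_pos: [0.4683, 0.1774, 0.0592]
tool_rot: [-2.22, 2.22, -0.002]
force: [-5.4, -1.9, 11.9]
finger_gap: 0.388
finger_force: 51.2
```

Emit:
servo_tool --rows '[{"angular":[0,0,0],"travel":[0,0,0.8],"jaw":0.2},{"angular":[0,0,0],"travel":[0,0,0],"jaw":0.2}]'

```text
clock: 5.58
eef_pos: [0.4683, 0.1773, 0.0591]
tool_rot: [-2.22, 2.22, -0.002]
force: [-8.3, -2.2, 16.4]
finger_gap: 0.383
finger_force: 51.7
```

Emit:
servo_tool --rows '[{"angular":[0,0,0],"travel":[0,0,0],"jaw":0.6},{"angular":[0,0,0],"travel":[0,0,0],"jaw":1},{"angular":[0,0,0],"travel":[0,0,0],"jaw":1},{"angular":[0,0,0],"travel":[0,0,-20],"jaw":1},{"angular":[0,0,0],"travel":[0,0,-40],"jaw":1},{"angular":[0,0,0],"travel":[0,0,-40],"jaw":1},{"angular":[0,0,0],"travel":[0,0,-45],"jaw":1},{"angular":[0,0,0],"travel":[0,0,0],"jaw":1},{"angular":[0,0,0],"travel":[0,0,0],"jaw":1}]'

```text
clock: 6.7
eef_pos: [0.4674, 0.1772, 0.2002]
tool_rot: [2.22, -2.221, -0.001]
force: [-0.1, 0.7, -1.3]
finger_gap: 0.997
finger_force: 0.0
```

Run:
```python
from coup import *
plan([.4747,-.185,.22],-24)
p,d,m=snap("wrist"); print(onz(m,[[320,240]],.1))
q=cv2.projectPoints(np.array([[.468,.1773,.092]])@np.eye(3),np.zeros(3),np.zeros(3),np.eye(3),None)[0]
Rm=rot(m); c=(np.array([.468,.1773,.092])-m["xyz"])@Rm*[1,-1,-1]; uv=cv2.projectPoints(c.reshape(1,1,3),np.zeros(3),np.zeros(3),np.array(m["mtx"]),np.array(m["dist_coeffs"]))[0].ravel().astype(int); print(uv)
coup(p,d,m,*uv);
```

```text
pos [0.4674 0.1772 0.2002] y ang 179.97 z [-0.0012 -0.     -1.    ] q6 -0.77 F [-0.05  0.68 -1.34] gap 0.997 t 6.7
turn [ 2.0000e-02  9.0000e-02 -1.5603e+02] then shift [-327.9  154.   -19.8]
turn [ 7.000e-02 -2.000e-02  2.397e+01] then shift [ 327.9 -154.   -19.8]
[[0.46465465 0.18060398 0.1       ]]
[314 231]
z hist {np.int64(80): np.int64(14), np.int64(81): np.int64(29), np.int64(82): np.int64(19), np.int64(83): np.int64(43), np.int64(84): np.int64(39), np.int64(85): np.int64(32), np.int64(86): np.int64(39), np.int64(87): np.int64(92), np.int64(88): np.int64(136), np.int64(89): np.int64(281), np.int64(90): np.int64(400), np.int64(91): np.int64(135), np.int64(92): np.int64(22), np.int64(93): np.int64(19), np.int64(94): np.int64(50), np.int64(95): np.int64(118), np.int64(96): np.int64(172), np.int64(97): np.int64(268), np.int64(98): np.int64(168), np.int64(99): np.int64(10), np.int64(100): np.int64(1), np.int64(101): np.int64(0), np.int64(102): np.int64(0), np.int64(103): np.int64(0), np.int64(104): np.int64(0), np.int64(105): np.int64(0), np.int64(106): np.int64(0), np.int64(107): np.int64(0), np.int64(108): np.int64(0), np.int64(109): np.int64(0), np.int64(110): np.int64(0), np.int64(111): np.int64(0), np.int64(112): np.int64(0), np.int64(113): np.int64(0)}
rect (467.7753601074219, 177.42398071289062) (34.09415054321289, 33.379981994628906)
ztop 0.09825662824229188
top circ (467.761962890625, 177.5556640625) 13.248446464538574 mean [0.46757063 0.17762951 0.09759563]
```

View pics/crop.png

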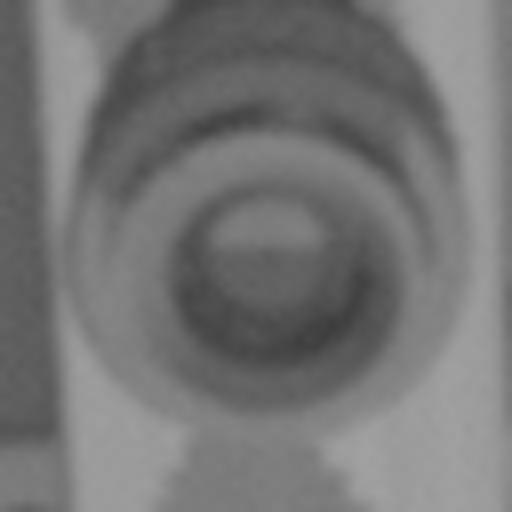

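The sleeve is latched back at about 7 mm, and the crop shows the mouth standing proud of it. The axis is at (0.4677, 0.1775), with the mouth near z = 0.0975. Next is the gauge.

Emit:
servo_tool --rows '[{"angular":[0,0,8],"travel":[0,0,-6],"jaw":1},{"angular":[0,0,8],"travel":[0,0,-7],"jaw":1},{"angular":[0,0,8],"travel":[0,0,-7],"jaw":1},{"angular":[0,0,0],"travel":[54.7,-25.7,0],"jaw":1},{"angular":[0,0,0],"travel":[54.7,-25.7,0],"jaw":1},{"angular":[0,0,0],"travel":[54.7,-25.7,0],"jaw":1},{"angular":[0,0,0],"travel":[54.7,-25.7,0],"jaw":1},{"angular":[0,0,0],"travel":[54.7,-25.7,0],"jaw":1},{"angular":[0,0,0],"travel":[54.5,-25.5,0],"jaw":1},{"angular":[0,0,0],"travel":[0,0,0],"jaw":1},{"angular":[0,0,0],"travel":[0,0,0],"jaw":1}]'

```text
clock: 8.12
eef_pos: [0.4744, -0.1852, 0.2197]
tool_rot: [1.708, -2.635, -0.002]
force: [-0.6, 0.5, -0.6]
finger_gap: 1.004
finger_force: 0.0
```

Run:
```python
from h import *
p,d,m=snap("wrist"); save("w3.png",p)
v,u=np.mgrid[0:480:1,0:640:1]; k=d.ravel()>0; uv=np.c_[u.ravel(),v.ravel()][k]; P=atd(m,uv,d.ravel()[k])
n=np.hypot(P[:,0]-.4747,P[:,1]+.185)<.05
for lo,hi in((.105,.12),(.095,.12),(.07,.12)):
    Q=P[n&(P[:,2]>lo)&(P[:,2]<hi)]; r=cv2.minAreaRect((Q[:,:2]*1000).astype(np.float32)); print(lo,len(Q),r,np.percentile(Q[:,2],[50,98]).round(4))
n2=np.hypot(P[:,0]-.4747,P[:,1]+.185)<.08
Q=P[n2&(P[:,2]>.034)&(P[:,2]<.046)]; print("stand",cv2.minAreaRect((Q[:,:2]*1000).astype(np.float32)))
plan([.4747,-.185,.22],-24)
```

```text
0.105 2473 ((474.13787841796875, -185.22308349609375), (40.35806655883789, 30.526304244995117), 65.82115936279297) [0.1123 0.1149]
0.095 3076 ((473.5143737792969, -186.64495849609375), (47.630374908447266, 30.52118682861328), 65.87566375732422) [0.1111 0.1149]
0.07 3243 ((473.5023498535156, -186.63880920410156), (47.633636474609375, 30.526302337646484), 65.8211669921875) [0.1107 0.1148]
stand ((473.66070556640625, -185.00086975097656), (110.95795440673828, 69.95185089111328), 75.09097290039062)
pos [ 0.4746 -0.1845  0.2201] y ang 156.0 z [-1.5e-03  4.0e-04 -1.0e+00] q6 -0.44 F [-0.38 -0.29  0.01] gap 1.003 t 8.175
turn [ 2.0e-02  1.4e-01 -1.8e+02] then shift [-0.4  0.3  0.1]
turn [ 0.09 -0.02  0.  ] then shift [ 0.4 -0.3  0.1]
```

View pics/w3.png

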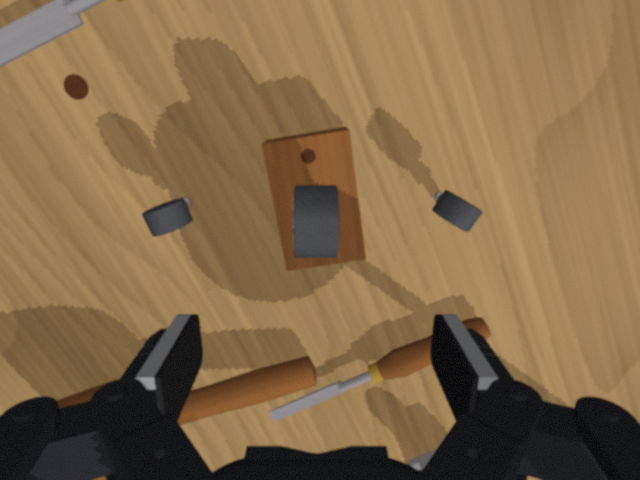

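The wrist view shows the gauge case at (316,221) standing in the stand, with the look-alikes at (167,216) and (457,210), well clear of the fingers. I'll descend and grip.

Emit:
servo_tool --rows '[{"angular":[0,0,0],"travel":[0.7,0.3,40],"jaw":1},{"angular":[0,0,0],"travel":[0,0,40],"jaw":1},{"angular":[0,0,0],"travel":[0,0,40],"jaw":1},{"angular":[0,0,0],"travel":[0,0,25],"jaw":1},{"angular":[0,0,0],"travel":[0,0,6],"jaw":0.7},{"angular":[0,0,0],"travel":[0,0,0],"jaw":0.45},{"angular":[0,0,0],"travel":[0,0,0],"jaw":0.38},{"angular":[0,0,0],"travel":[0,0,0],"jaw":0.2},{"angular":[0,0,0],"travel":[0,0,0],"jaw":0.2},{"angular":[0,0,0],"travel":[0,0,0],"jaw":0.2},{"angular":[0,0,0],"travel":[0,0,0],"jaw":0.2}]' --squeeze 90

```text
clock: 9.55
eef_pos: [0.4753, -0.1857, 0.0718]
tool_rot: [-1.709, 2.633, -0.003]
force: [-0.1, 3.0, 6.3]
finger_gap: 0.339
finger_force: 89.2
```

Emit:
servo_tool --rows '[{"angular":[0,0,0],"travel":[0,0,-10],"jaw":0.2},{"angular":[0,0,0],"travel":[0,0,-15],"jaw":0.2},{"angular":[0,0,0],"travel":[0,0,-30],"jaw":0.2},{"angular":[0,0,0],"travel":[0,0,-40],"jaw":0.2},{"angular":[0,0,0],"travel":[0,0,-15],"jaw":0.2},{"angular":[0,0,0],"travel":[0,0,0],"jaw":0.2},{"angular":[0,0,0],"travel":[0,0,0],"jaw":0.2}]'

```text
clock: 10.42
eef_pos: [0.4735, -0.1854, 0.1781]
tool_rot: [1.709, -2.634, -0.004]
force: [-0.2, -0.3, -2.7]
finger_gap: 0.335
finger_force: 89.0
```

Run:
```python
from h import *
plan([.4677,.1775,.2],156)
s=arm.observe(); T=R.from_rotvec(s["tool_rot"]).as_matrix()
for n in("wrist","scene"):
    p,d,m=snap(n); np.savez(n+"g.npz",p=p,d=d)
    v,u=np.mgrid[0:480,0:640]; k=d.ravel()>0; uv=np.c_[u.ravel(),v.ravel()][k]; P=(atd(m,uv,d.ravel()[k])-s["eef_pos"])@T*1000
    for lo,hi in((3,9),(15,25),(27,40),(44,56)):
        Q=P[(P[:,2]>lo)&(P[:,2]<hi)&(np.hypot(P[:,0],P[:,1])<20)]
        if len(Q): print(n,lo,hi,len(Q),"min",Q.min(0).round(1),"max",Q.max(0).round(1),"med",np.median(Q,0).round(1))
    if n=="scene": save("sg.png",cv2.resize(p[60:300,240:480],None,fx=2.4,fy=2.4))
print(arm.camera_model("scene")["xyz"])
```

```text
pos [ 0.4735 -0.1854  0.1781] y ang 155.97 z [-0.0029  0.001  -1.    ] q6 -0.44 F [-0.18 -0.28 -2.69] gap 0.335 t 10.425
turn [ 0.18 -0.02 -0.03] then shift [-329.1  152.9  -21.9]
turn [-3.0000e-02 -2.8000e-01  1.7997e+02] then shift [ 329.1 -152.9  -21.9]
wrist 15 25 68 min [ 9.9 -6.1 22.3] max [11.3  7.5 25. ] med [10.7  0.5 23.7]
wrist 27 40 105 min [ 7.  -6.8 27.1] max [11.   8.6 40. ] med [10.5  0.7 29.1]
wrist 44 56 239 min [ 1.2 -6.1 47.3] max [ 7.4  8.2 56. ] med [ 5.4  0.8 50.2]
scene 3 9 6 min [-15.2 -16.1   3.1] max [1.1 7.5 8.9] med [-7.9 -8.8  4.9]
scene 15 25 84 min [-13.  -13.   15.1] max [ 7.8 10.7 25. ] med [-5.8 -2.5 19.6]
scene 27 40 46 min [-12.7 -12.4  27.4] max [ 2.9 10.  39.9] med [-6.2 -2.  33.3]
scene 44 56 52 min [-8.  -8.3 44.3] max [ 4.8  5.7 56. ] med [-4.  -1.8 50. ]
[0.91107135 0.45056345 0.64764827]
```

View pics/sg.png

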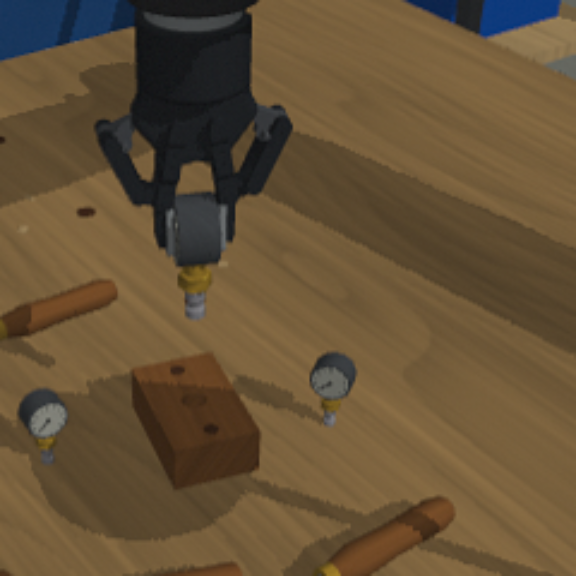

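The gauge is held upright in the fingers with its plug below them. One look-alike stands at (45,425) and the other at (330,390), both undisturbed, and the stand is empty.

Emit:
servo_tool --rows '[{"angular":[0,0,0],"travel":[0,0,-22],"jaw":0.2},{"angular":[0,0,0],"travel":[-47,21.8,0],"jaw":0.2},{"angular":[0,0,0],"travel":[-47,21.8,0],"jaw":0.2},{"angular":[0,0,0],"travel":[-47,21.8,0],"jaw":0.2},{"angular":[0,0,0],"travel":[-47,21.8,0],"jaw":0.2},{"angular":[0,0,0],"travel":[-47,21.8,0],"jaw":0.2},{"angular":[0,0,0],"travel":[-47,21.8,0],"jaw":0.2},{"angular":[0,0,0],"travel":[-47,21.8,0],"jaw":0.2},{"angular":[0,0,0],"travel":[0,0,15],"jaw":0.2},{"angular":[0,0,0],"travel":[0,0,15],"jaw":0.2},{"angular":[0,0,0],"travel":[0,0,0],"jaw":0.2},{"angular":[0,0,0],"travel":[0,0,0],"jaw":0.2},{"angular":[0,0,0],"travel":[0,0,0],"jaw":0.2}]'

```text
clock: 12.15
eef_pos: [0.4692, 0.1766, 0.1729]
tool_rot: [-1.708, 2.635, 0.0]
force: [-0.8, -0.3, -1.9]
finger_gap: 0.338
finger_force: 89.5
```

```bash
cat > look.py <<'E'
from h import *
# compare plug tip with coupler mouth by edges across rows in two views
plan([.4677,.1775,.16],156)
s=arm.observe(); e=s["eef_pos"]
for n in("wrist","scene","top"):
    p,d,m=snap(n); np.savez(n+"i.npz",p=p,d=d)
    v,u=np.mgrid[0:480,0:640]; k=d.ravel()>0; uv=np.c_[u.ravel(),v.ravel()][k]; P=atd(m,uv,d.ravel()[k])*1000
    near=np.hypot(P[:,0]-467.7,P[:,1]-177.5)<25
    o=np.array(m["xyz"])[:2]*1000-[467.7,177.5]; o/=np.linalg.norm(o); side=np.array([-o[1],o[0]])
    zt=(e[2]-.0583)*1000
    for nm,lo,hi in(("plug",zt+2,zt+14),("mouth",91.5,97),("sleeve",72,88)):
        Q=P[near&(P[:,2]>lo)&(P[:,2]<hi)][:,:2]-[467.7,177.5]
        if len(Q)>20: a=Q@side; b=Q@o; print(n,nm,len(Q),"side",side.round(2),"ext",np.percentile(a,[1,99]).round(1),"mid",(np.percentile(a,[1,99]).mean()).round(2),"near",np.percentile(b,98).round(1))
    if n=="wrist": save("wi.png",p[150:330,220:420].repeat(3,0).repeat(3,1))
E
python3 look.py
```

```text
pos [0.4692 0.1766 0.1729] y ang 155.92 z [ 1.1e-03  8.0e-04 -1.0e+00] q6 -1.18 F [-0.81 -0.3  -1.87] gap 0.338 t 12.15
turn [-0.04  0.07 -0.08] then shift [-0.2  1.8 12.9]
turn [1.1000e-01 6.0000e-02 1.7992e+02] then shift [ 0.2 -1.8 12.9]
wrist plug 242 side [ 0.92 -0.39] ext [-5.9  7.8] mid 0.96 near 7.5
wrist mouth 315 side [ 0.92 -0.39] ext [-14.4  15.1] mid 0.35 near 12.7
wrist sleeve 526 side [ 0.92 -0.39] ext [-15.5  15.4] mid -0.05 near 16.7
scene plug 72 side [-0.52  0.85] ext [-8.8  4.6] mid -2.11 near 9.7
scene mouth 99 side [-0.52  0.85] ext [-16.   12.7] mid -1.63 near 16.7
scene sleeve 218 side [-0.52  0.85] ext [-17.4  14.5] mid -1.44 near 18.6
top mouth 64 side [ 0.98 -0.21] ext [-16.5  14.5] mid -0.96 near 16.4
top sleeve 91 side [ 0.98 -0.21] ext [-15.3  15.3] mid -0.0 near 17.4
```

Emit:
servo_tool --rows '[{"angular":[0,0,0],"travel":[0,1,0],"jaw":0.2},{"angular":[0,0,0],"travel":[0,0,6],"jaw":0.2},{"angular":[0,0,0],"travel":[0,0,5],"jaw":0.2},{"angular":[0,0,0],"travel":[0,0,2],"jaw":0.2},{"angular":[0,0,0],"travel":[0,0,0],"jaw":0.2},{"angular":[0,0,0],"travel":[0,0,0],"jaw":0.2}]'

```text
clock: 13.05
eef_pos: [0.468, 0.1774, 0.1593]
tool_rot: [-1.71, 2.635, 0.0]
force: [-0.4, 0.2, -2.9]
finger_gap: 0.343
finger_force: 89.5
```

Emit:
servo_tool --rows '[{"angular":[0,0,0],"travel":[0,0,1.5],"jaw":0.2},{"angular":[0,0,0],"travel":[0,0,1.5],"jaw":0.2},{"angular":[0,0,0],"travel":[0,0,1],"jaw":0.2},{"angular":[0,0,0],"travel":[0,0,0],"jaw":0.2}]'

```text
clock: 13.55
eef_pos: [0.4678, 0.1773, 0.155]
tool_rot: [1.71, -2.635, -0.0]
force: [0.1, -0.4, -3.1]
finger_gap: 0.342
finger_force: 89.5
```

Emit:
servo_tool --rows '[{"angular":[0,0,0],"travel":[0,0,1],"jaw":0.2},{"angular":[0,0,0],"travel":[0,0,1],"jaw":0.2},{"angular":[0,0,0],"travel":[0,0,1],"jaw":0.2},{"angular":[0,0,0],"travel":[0,0,0],"jaw":0.2}]'

```text
clock: 14.05
eef_pos: [0.4679, 0.1774, 0.152]
tool_rot: [1.71, -2.635, -0.0]
force: [-0.1, -0.8, -1.1]
finger_gap: 0.341
finger_force: 89.5
```

Emit:
servo_tool --rows '[{"angular":[0,0,0],"travel":[0,0,1],"jaw":0.2},{"angular":[0,0,0],"travel":[0,0,1],"jaw":0.2},{"angular":[0,0,0],"travel":[0,0,0],"jaw":0.2}]'

```text
clock: 14.42
eef_pos: [0.4679, 0.1773, 0.15]
tool_rot: [1.71, -2.635, -0.0]
force: [0.3, -0.1, -2.5]
finger_gap: 0.337
finger_force: 89.5
```

Emit:
servo_tool --rows '[{"angular":[0,0,0],"travel":[0,0,1],"jaw":0.2},{"angular":[0,0,0],"travel":[0,0,1],"jaw":0.2},{"angular":[0,0,0],"travel":[0,0,0],"jaw":0.2}]'

```text
clock: 14.8
eef_pos: [0.4679, 0.1773, 0.148]
tool_rot: [1.71, -2.635, -0.0]
force: [-0.1, -0.6, -1.9]
finger_gap: 0.346
finger_force: 89.4
```

Emit:
servo_tool --rows '[{"angular":[0,0,0],"travel":[0,0,1],"jaw":0.2},{"angular":[0,0,0],"travel":[0,0,1],"jaw":0.2},{"angular":[0,0,0],"travel":[0,0,0],"jaw":0.2}]'

```text
clock: 15.18
eef_pos: [0.4679, 0.1773, 0.146]
tool_rot: [1.71, -2.635, -0.0]
force: [0.6, -0.3, -3.1]
finger_gap: 0.344
finger_force: 89.4
```

Emit:
servo_tool --rows '[{"angular":[0,0,0],"travel":[0,0,1],"jaw":0.2},{"angular":[0,0,0],"travel":[0,0,1],"jaw":0.2},{"angular":[0,0,0],"travel":[0,0,0],"jaw":0.2}]'

```text
clock: 15.55
eef_pos: [0.468, 0.1774, 0.1452]
tool_rot: [-1.71, 2.634, -0.0]
force: [-3.4, -0.6, 4.8]
finger_gap: 0.341
finger_force: 90.2
```

Emit:
servo_tool --rows '[{"angular":[0,0,0],"travel":[0,0,1],"jaw":0.2},{"angular":[0,0,0],"travel":[0,0,1],"jaw":0.2},{"angular":[0,0,0],"travel":[0,0,0],"jaw":0.2}]'

```text
clock: 15.92
eef_pos: [0.4681, 0.1774, 0.1436]
tool_rot: [-1.71, 2.634, -0.0]
force: [-4.6, -0.2, 7.4]
finger_gap: 0.341
finger_force: 90.6
```

Emit:
servo_tool --rows '[{"angular":[0,0,0],"travel":[0,0,1],"jaw":0.2},{"angular":[0,0,0],"travel":[0,0,1],"jaw":0.2},{"angular":[0,0,0],"travel":[0,0,0],"jaw":0.2}]'

```text
clock: 16.3
eef_pos: [0.4683, 0.1774, 0.142]
tool_rot: [-1.71, 2.633, -0.001]
force: [-4.1, 0.1, 7.5]
finger_gap: 0.341
finger_force: 90.6
```

Emit:
servo_tool --rows '[{"angular":[0,0,0],"travel":[0,0,1],"jaw":0.2},{"angular":[0,0,0],"travel":[0,0,1],"jaw":0.2},{"angular":[0,0,0],"travel":[0,0,1],"jaw":0.2},{"angular":[0,0,0],"travel":[0,0,0],"jaw":0.2}]'

```text
clock: 16.8
eef_pos: [0.4684, 0.1774, 0.1393]
tool_rot: [-1.71, 2.633, -0.001]
force: [-4.5, -0.5, 9.7]
finger_gap: 0.339
finger_force: 90.8
```

Emit:
servo_tool --rows '[{"angular":[0,0,0],"travel":[0,0,1],"jaw":0.2},{"angular":[0,0,0],"travel":[0,0,1],"jaw":0.2},{"angular":[0,0,0],"travel":[0,0,0],"jaw":0.2}]'

```text
clock: 17.18
eef_pos: [0.4684, 0.1774, 0.1374]
tool_rot: [-1.71, 2.633, -0.001]
force: [-4.9, -1.3, 10.9]
finger_gap: 0.344
finger_force: 91.2
```

Emit:
servo_tool --rows '[{"angular":[0,0,0],"travel":[0,0,1],"jaw":0.2},{"angular":[0,0,0],"travel":[0,0,1],"jaw":0.2},{"angular":[0,0,0],"travel":[0,0,0],"jaw":0.2}]'

```text
clock: 17.55
eef_pos: [0.4684, 0.1774, 0.1355]
tool_rot: [-1.71, 2.633, -0.001]
force: [-5.5, -0.5, 10.7]
finger_gap: 0.341
finger_force: 91.4
```

Emit:
servo_tool --rows '[{"angular":[0,0,0],"travel":[0,0,1],"jaw":0.2},{"angular":[0,0,0],"travel":[0,0,0.5],"jaw":0.2},{"angular":[0,0,0],"travel":[0,0,0],"jaw":0.2}]'

```text
clock: 17.92
eef_pos: [0.4684, 0.1774, 0.1341]
tool_rot: [-1.71, 2.633, -0.001]
force: [-5.4, -1.5, 10.9]
finger_gap: 0.337
finger_force: 91.4
```

Emit:
servo_tool --rows '[{"angular":[0,0,0],"travel":[0,0,1],"jaw":0.2},{"angular":[0,0,0],"travel":[0,0,0],"jaw":0.2}]'

```text
clock: 18.18
eef_pos: [0.4684, 0.1774, 0.133]
tool_rot: [-1.71, 2.633, -0.001]
force: [-5.9, -1.2, 10.6]
finger_gap: 0.339
finger_force: 91.4
```

Emit:
servo_tool --rows '[{"angular":[0,0,0],"travel":[0,0,0.7],"jaw":0.2},{"angular":[0,0,0],"travel":[0,0,0],"jaw":0.2}]'

```text
clock: 18.42
eef_pos: [0.4684, 0.1774, 0.1326]
tool_rot: [-1.71, 2.633, -0.001]
force: [-6.1, -1.2, 13.6]
finger_gap: 0.343
finger_force: 91.5
```

```bash
cat > sl.py <<'E'
from h import *
for n in("scene","wrist","top"):
    p,d,m=snap(n)
    v,u=np.mgrid[0:480,0:640]; k=d.ravel()>0; uv=np.c_[u.ravel(),v.ravel()][k]; P=atd(m,uv,d.ravel()[k])*1000
    r=np.hypot(P[:,0]-467.7,P[:,1]-177.5); ok=(r<18.5)&(r>14)
    h,e=np.histogram(P[ok,2],np.arange(82,112,2)); print(n,dict(zip(e[:-1].astype(int).tolist(),h.tolist())))
    if n=="scene": save("s_end.png",p[270:400,400:540].repeat(4,0).repeat(4,1))
print(arm.observe()["force"])
E
python3 sl.py
```

```text
scene {82: 23, 84: 20, 86: 22, 88: 25, 90: 14, 92: 23, 94: 38, 96: 49, 98: 8, 100: 0, 102: 0, 104: 1, 106: 2, 108: 3}
wrist {82: 62, 84: 85, 86: 90, 88: 61, 90: 113, 92: 47, 94: 158, 96: 391, 98: 12, 100: 0, 102: 0, 104: 0, 106: 0, 108: 0}
top {82: 10, 84: 5, 86: 11, 88: 8, 90: 6, 92: 7, 94: 19, 96: 20, 98: 14, 100: 2, 102: 0, 104: 0, 106: 0, 108: 0}
[-5.87343545 -1.06437454 11.92518958]
```

View pics/s_end.png

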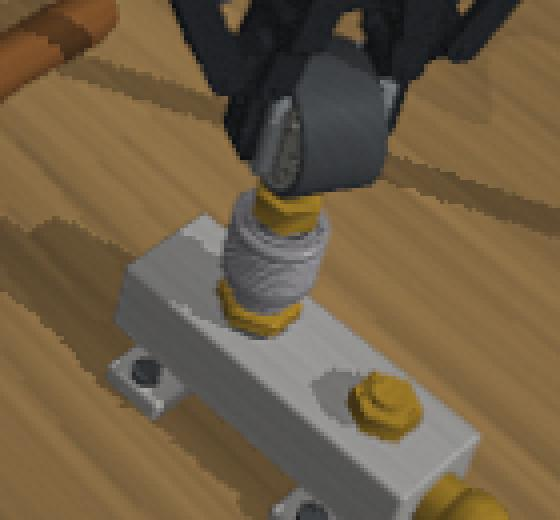

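The sleeve is forward again: its top is at z ≈ 0.096–0.097, and the picture shows it up around the plug, directly under the gauge's hex. Next I ease off the push, tug lightly, then release.

Emit:
servo_tool --rows '[{"angular":[0,0,0],"travel":[0,0,-1],"jaw":0.2},{"angular":[0,0,0],"travel":[0,0,-1],"jaw":0.2},{"angular":[0,0,0],"travel":[0,0,0],"jaw":0.2}]' --squeeze 40

```text
clock: 18.95
eef_pos: [0.4683, 0.1774, 0.1331]
tool_rot: [-1.71, 2.634, -0.001]
force: [-2.8, -0.5, 6.9]
finger_gap: 0.342
finger_force: 90.1
```

Emit:
servo_tool --rows '[{"angular":[0,0,0],"travel":[0,0,-1],"jaw":0.2},{"angular":[0,0,0],"travel":[0,0,0],"jaw":0.2}]'

```text
clock: 19.2
eef_pos: [0.4682, 0.1774, 0.1332]
tool_rot: [-1.71, 2.634, -0.0]
force: [-0.3, -0.6, 3.5]
finger_gap: 0.341
finger_force: 89.8
```

Emit:
servo_tool --rows '[{"angular":[0,0,0],"travel":[0,0,-0.6],"jaw":0.2},{"angular":[0,0,0],"travel":[0,0,0],"jaw":0.2}]'

```text
clock: 19.45
eef_pos: [0.4682, 0.1774, 0.1334]
tool_rot: [-1.71, 2.635, -0.0]
force: [1.8, -1.4, 1.2]
finger_gap: 0.343
finger_force: 89.7
```

Emit:
servo_tool --rows '[{"angular":[0,0,0],"travel":[0,0,0],"jaw":0.38},{"angular":[0,0,0],"travel":[0,0,0],"jaw":0.5},{"angular":[0,0,0],"travel":[0,0,0],"jaw":1},{"angular":[0,0,0],"travel":[0,0,0],"jaw":1},{"angular":[0,0,0],"travel":[0,0,0],"jaw":1},{"angular":[0,0,0],"travel":[0,0,-15],"jaw":1},{"angular":[0,0,0],"travel":[0,0,-35],"jaw":1},{"angular":[0,0,0],"travel":[0,0,-40],"jaw":1},{"angular":[0,0,0],"travel":[0,0,-30],"jaw":1},{"angular":[0,0,0],"travel":[0,0,0],"jaw":1},{"angular":[0,0,0],"travel":[0,0,0],"jaw":1}]'

```text
clock: 20.82
eef_pos: [0.4678, 0.1774, 0.2536]
tool_rot: [-1.71, 2.635, 0.001]
force: [-0.4, 0.2, -0.5]
finger_gap: 0.999
finger_force: 0.0
```

```bash
python3 sl.py
python3 - <<'E'
from h import *
p,d,m=snap("scene"); save("fin.png",p)
v,u=np.mgrid[0:480,0:640]; P=atd(m,np.c_[u.ravel(),v.ravel()],d.ravel())*1000
Q=P[(np.hypot(P[:,0]-468,P[:,1]-177)<40)&(P[:,2]>104)&(P[:,2]<185)]; print(len(Q),Q.max(0),Q.mean(0))
E
```

```text
scene {82: 17, 84: 22, 86: 24, 88: 24, 90: 22, 92: 18, 94: 39, 96: 54, 98: 7, 100: 0, 102: 0, 104: 1, 106: 1, 108: 1}
wrist {82: 16, 84: 17, 86: 20, 88: 13, 90: 19, 92: 6, 94: 34, 96: 65, 98: 2, 100: 0, 102: 0, 104: 0, 106: 0, 108: 0}
top {82: 6, 84: 4, 86: 10, 88: 9, 90: 10, 92: 5, 94: 12, 96: 41, 98: 12, 100: 0, 102: 0, 104: 0, 106: 0, 108: 0}
[ 0.31005684 -0.3348505   0.05284642]
1393 [493.42568369 206.62128956 177.25145734] [476.96913651 183.49656869 155.74971303]
```

View pics/fin.png

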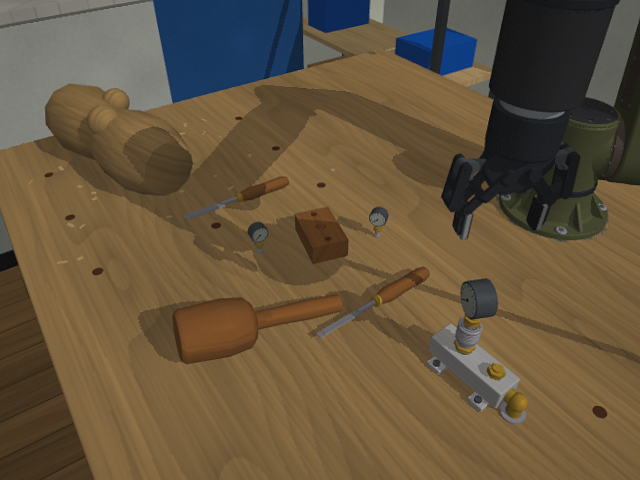

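The gauge stands upright and locked in the coupler at (475,300), with the fingers clear of it. The mallet, gouges and look-alikes are where they were.

```bash
python3 -c "
from plant import arm
print(arm.finish_job())"
```

```text
the job is handed in; nothing more can be done
None
```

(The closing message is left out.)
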